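Tighten a stub-axle castle nut to the next slot and lock it with its pin

ROBOT

A 6-joint arm with a two-finger parallel gripper is mounted at the origin on the work surface. World frame = base frame: x ahead of the robot, y to its left, z up, the work surface at z = 0. Lengths are in m, angles in rad, forces in N, time in s.
With the tool pointing down it reaches from about 0.15 to 0.775 m from the base axis. Payload 6.1 kg.
Tool frame: the origin (TCP) lies on the centre line of the jaws, within the pads' length; the fingertips stand 11 mm ahead of it and the grasp point (between the pads) lies 8 mm behind it (manip.tcp_to_tips is the distance from the TCP to the fingertips, in m); z points along the fingers, y is the line along which they close (so a half turn about z gives the same grasp; the last joint's range is limited). The gripper opens to 85 mm and grips with 20 to 120 N. Pads are 22 mm wide; open, the fingers measure 114 mm over their backs; the gripper's body (76 mm by 85 mm) begins 54 mm behind the grasp point. The pads swing forward as they close: fully open they stand 13 mm farther back than shut.
Start: joints at [-1.285, 0.126, -0.04, 1.405, 0, 1.571], TCP at [0.148, -0.504, 0.242] pointing down, gripper open.
Joint ranges: [-2.72, 2.72], [-0.95, 1.95], [-1.27, 1.35], [-1.78, 2.02], [-1.46, 1.47], [-3.14, 3.14]. Speed limits (rad/s): [2.39, 2.39, 3.01, 3.14, 3.14, 3.14].

INTERFACE

Orientations are given as a unit quaternion [x, y, z, w].
In Python, from bench import manip gives the robot as it stands.
- The arm moves only by the tool drive_tool, never from a script. Its argument "increments" is a list of rows, each a list of 7 numbers: the turn, a rotation vector about the tool's x, y, z in degrees, then the shift along the tool's x, y, z in m, then the finger opening in m, from 0 to 0.0854. In form: [[wx, wy, wz, x, y, z, claw], ...]. A call has 1 to 5 rows; each row is the pose to reach, as a shift and turn from the pose commanded when the call began, along the tool's axes at that moment; what a row does not reach only later rows make up. A row lasts 1/8 s, in which the tool goes at most 62.5 mm and 10.7 degrees, less where a joint would pass 70% of its speed; a pose out of reach is approached as far as the arm can. A call with a gripper value outside its range is refused whole. The fingers move at their own pace and stop on an object; "grip_force" is the grip in N (left out, the last holds). Time passes only in rows, so rows that repeat a pose let the fingers close. It gives the time, the measured TCP pose, the force, the opening and the grip force at its end, in the units of the state.
- manip.state(): the state, without advancing time (a new reading comes with each control period).
- manip.camera(name): name is "side" or "top" or "wrist"; returns (picture, depth): 400x640x3 uint8, red, green, blue; 400x640 float32, m along the optical axis (not along the pixel's ray), 0 where there is no reading.
- manip.get_calibration(name): a dict with "fx", "fy", "cx", "cy" (pixels), "distortion" ([k1, k2, p1, p2, k3] as OpenCV has them; the pictures are not rectified), "extrinsics" (4x4, takes a point from world to camera coordinates). Camera axes: x right, y up, looking along -z (the intrinsics and any distortion apply to the point x, -y, -z); pixel columns grow to the right and rows downward; lengths in m; the calibration is good to about 2 mm. A picture is of the moment at which its call begins: read the wrist's pose just before it. get_calibration takes no time and is no camera call; for the wrist camera it gives the pose at the moment of the call.
- manip.sign_off(): hands the job in; it is judged then, once.
The state is a dict: "t": time; "qpos": joint angles; "qvel": joint speeds; "tau": joint torques, N m; "ee_pos": TCP position; "eef_rot": TCP orientation; "force": force on the tool from outside, world axes, zero at the start; "moment": the same for the moment, N m; "finger_gap": finger opening in m; "gripper_force": force on a finger pad.
Only numpy, scipy, OpenCV 4.12 (cv2) and the standard library are available. Lean on these libraries where they do the work, as an engineer would, in place of code of your own. Each camera call takes 0.05 s, during which the arm holds its last target. There are 200 camera calls.

TASK

The castle nut on the upright stub axle has stopped between slots. Tighten it (clockwise seen from above) just as far as the next slot that lines up with the axle's cross hole: not past it, and do not undo it to the slot before. Then slide the red-handled lock pin along its guide, through the slot and the cross hole, until it clicks fully home against its stop, let go, and leave the other things on the bench where they are.

Things in the scene. Friction and masses are not known exactly. Their poses are not given: they have to be found in the camera images.
- stand: Fixed bench stand, blue base plate 360 x 110 x 12 mm, carrying an upright stub axle and a straight guide for the lock pin. Origin on the axle's vertical axis at bench height; z up. Its x axis points from the axle along the guide towards the pin's red handle, and the cross hole runs along x. A hub disc of 104 mm diameter around the axle is 40 mm high; the nut sits above it on a 48 mm collar.
- cross_hole (a point): Centre of the axle's cross hole (10 mm wide, for the 6 mm pin), on the axle's axis 86.5 mm above the bench; axes as the stand's. The axle is 32 mm in diameter, its end 100 mm above the bench, with a yellow line across the end face along the cross hole.
- guide_stop (a point): Stop face of the lock pin's guide, 88 mm from the axle's axis along the stand's x, 86.5 mm above the bench. The grey guide is 52 mm wide and up to 101 mm high, from x = 70 to 282 mm; its brass front block (70 to 88 mm) is the stop that the pin's carriage comes to rest against.
- ball_boss (a point): Root of the small brass boss (18 mm diameter, 18 mm long) on the guide's +y side that holds the sprung side ball, at x = 108 mm of the stand, 85 mm above the bench.
- nut_center (a point): Brass castle nut, point on its axis half-way up its hexagon. Hexagon 55 mm across flats, 50 to 80 mm above the bench; above it a crown of six teeth (about 53 mm across, 80 to 92 mm high) with six slots 10 mm wide, one over the middle of each flat. The point's x axis points out through a slot, square to a flat, and turns with the nut.
- nut (a joint): Turn of the castle nut about the vertical axis, rad, growing clockwise seen from above (tightening); 0 when the next slot is in line with the cross hole (slots are 1.047 apart). It starts at -0.85 to -0.3, takes about 0.3 N m to turn and stays where it is left.
- pin_handle (a point): Middle of the lock pin's red upright handle, 128 mm above the bench; axes as the stand's. Handle 12 mm along the guide, 18 mm across it, from the guide's top (101 mm) to 150 mm above the bench. It slides along the stand's x: it starts drawn back at x = 220 to 232 mm from the axle's axis and is fully home at x = 118 mm.
- pin: Lock pin: steel carriage 60 mm long, captive in the guide, red handle on top, 6 mm rod 118 mm long ahead of it towards the axle, 86.5 mm above the bench. Origin under the middle of the carriage. It slides easily for about 80 mm; in the last 25 mm a sprung ball rubs on it and it needs about 6 N (up to 9), then the ball clicks into the carriage's notch and holds it.
- wrench: Bystander: open-ended spanner, 200 mm long, lying beside the stand; origin on the bench at the middle of its underside.
- jar: Bystander: screw jar, 60 mm across, 70 mm tall, beside the stand; origin on the bench at the middle of its underside.
- tape: Bystander: yellow tape measure, 65 x 38 x 60 mm, beside the stand; origin on the bench at the middle of its underside.
- mallet: Bystander: rubber mallet with wooden handle, 260 mm long, lying to the left; origin on the bench at the middle of its underside.
- spraycan: Bystander: red spray can, 66 mm across, 190 mm tall, to the right; origin on the bench at the middle of its underside.
- driver: Bystander: orange-handled screwdriver, 210 mm, lying to the right; origin on the bench at the middle of its underside.
- offcut: Bystander: timber offcut, 160 x 70 x 40 mm, to the left; origin on the bench at the middle of its underside.
Mind the look-alikes: they are no part of the job. Of the things that look like the pin, the middle-sized one is meant.

How it is judged:
By the outcome, as a careful person would: the job done as asked, in the order asked, and still so for the second after the job is handed in, with the robot touching nothing.
It also fails if it takes over 45 s, if anything falls off the work surface, if the arm or the gripper's body presses on something with over 40 N, if the wrist force passes 120 N, or if a joint passes its speed limit or range.

## Working session

There is one attempt and no reset: what is moved stays moved. The work goes in short steps, Python scripts to look and compute and a tool call to move; the robot and the scene stay as the last step left them, time stands still between calls to the robot, and variables do not carry over. Pictures are saved under pics/ and viewed, at most 10 in all, crops included, and the job is handed in when it is done.

Besides the shell and the picture viewer there is one more tool, called after "Request:" in YAML: its name, and indented under it one key for each argument. drive_tool: Moves the arm, as the interface text tells. Its arguments: {"type":"object","properties":{"increments":{"type":"array"},"grip_force":{"type":"number"}},"required":["increments"]}

```bash
ls; mkdir -p pics; python3 - <<'E'
from bench import manip
import cv2,numpy as np
for n in ["top","side"]:
    p,d=manip.camera(n); np.savez(f"pics/{n}0.npz",p=p,d=d); cv2.imwrite(f"pics/{n}0.png",p[:,:,::-1])
    c=manip.get_calibration(n); print(n,c)
s=manip.state(); print(s['t'],s['ee_pos'],s['eef_rot'],s['finger_gap'])
E
```

```text
pics
top {'fx': 517.1889057586275, 'fy': 517.1889057586275, 'cx': 315.5397964305954, 'cy': 203.42499737832557, 'distortion': array([-0.14885431,  0.        ,  0.        ,  0.        ,  0.        ]), 'extrinsics': array([[-0.00865572, -0.99986009,  0.01431374,  0.00462475],
       [ 0.9948581 , -0.00716617,  0.10102481, -0.51728074],
       [-0.1009081 ,  0.01511458,  0.99478093, -1.5181544 ],
       [ 0.        ,  0.        ,  0.        ,  1.        ]])}
side {'fx': 374.01121019829645, 'fy': 374.01121019829645, 'cx': 322.544108696297, 'cy': 197.26794377885426, 'distortion': array([0.03118755, 0.        , 0.        , 0.        , 0.        ]), 'extrinsics': array([[-0.91497628, -0.40335084, -0.01124731,  0.45014588],
       [ 0.30588832, -0.71152798,  0.63258222, -0.22092685],
       [-0.26315535,  0.5753573 ,  0.77441154, -0.92645362],
       [ 0.        ,  0.        ,  0.        ,  1.        ]])}
0.1 [ 0.14793168 -0.50338381  0.24161462] [ 9.89805239e-01  1.42425785e-01 -9.72314343e-05 -6.89536613e-04] 0.08501200629228449
```

View pics/top0.png

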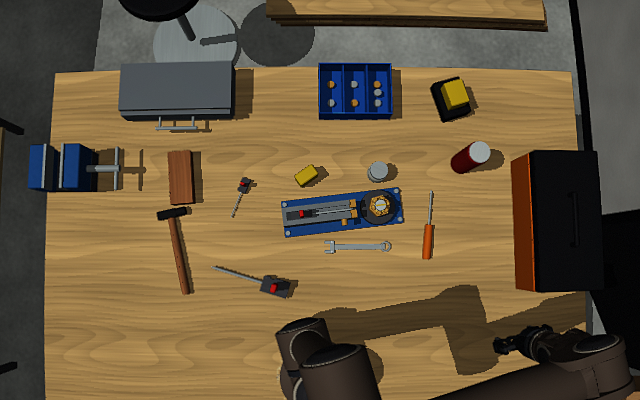

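View pics/side0.png

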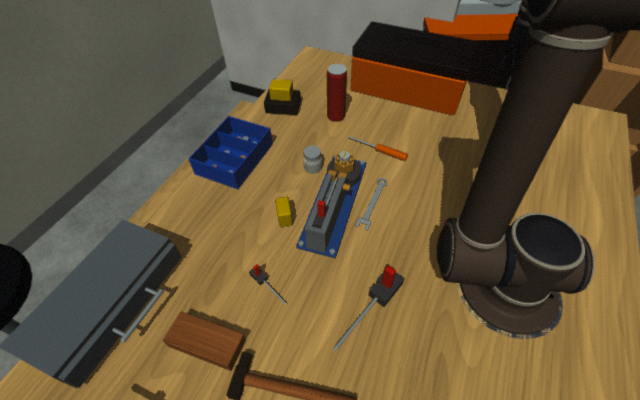

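The top view shows three things that look like the pin: the one in the guide at (305,213), a large loose one at (272,287) and a small loose one at (243,185). The one in the guide is middle-sized and is the one meant. The axle and nut are at about (380,205). I'll check this in a close crop and measure.

```bash
cat > h.py <<'E'
from bench import manip
import cv2,numpy as np
def ray(c,px):
    K=np.array([[c['fx'],0,c['cx']],[0,c['fy'],c['cy']],[0,0,1]])
    u=cv2.undistortPoints(np.array(px,float).reshape(-1,1,2),K,c['distortion']).reshape(-1,2)
    E=c['extrinsics'];R=E[:3,:3];o=-R.T@E[:3,3]
    return o,np.c_[u[:,0],-u[:,1],-np.ones(len(u))]@R
def plane(c,px,z):
    o,d=ray(c,px); return o+d*((z-o[2])/d[:,2])[:,None]
def proj(c,P):
    q=np.atleast_2d(P)@c['extrinsics'][:3,:3].T+c['extrinsics'][:3,3]
    q=q*[1,-1,-1]
    K=np.array([[c['fx'],0,c['cx']],[0,c['fy'],c['cy']],[0,0,1]])
    return cv2.projectPoints(q,np.zeros(3),np.zeros(3),K,c['distortion'])[0].reshape(-1,2)
E
python3 - <<'E'
from h import *
p=np.load('pics/top0.npz')['p'];c=manip.get_calibration('top')
x0,y0,x1,y1=275,180,410,245
cv2.imwrite('pics/crop0.png',cv2.resize(p[y0:y1,x0:x1,::-1],None,fx=5.8,fy=5.8,interpolation=cv2.INTER_CUBIC))
hsv=cv2.cvtColor(p,cv2.COLOR_RGB2HSV);H,S,V=[hsv[...,i].astype(int) for i in range(3)]
roi=np.zeros(H.shape,bool);roi[y0:y1,x0:x1]=1
red=((H<6)|(H>174))&(S>170)&(V>60)&roi
ys,xs=np.nonzero(red);print('red',len(xs),xs.min(),xs.max(),ys.min(),ys.max());print(plane(c,[[xs.mean(),ys.mean()]],.15))
blue=((H>100)&(H<125)&(S>120)&roi).astype(np.uint8)
ys,xs=np.nonzero(blue);r=cv2.minAreaRect(np.c_[xs,ys].astype(np.float32));b=plane(c,cv2.boxPoints(r),.012)
print('plate',b, np.linalg.norm(b-np.roll(b,1,0),axis=1))
E
```

```text
red 26 299 303 210 216
[[0.47897985 0.04256972 0.15      ]]
plate [[ 0.5262851   0.10579526  0.012     ]
 [ 0.56880434 -0.25201206  0.012     ]
 [ 0.45992716 -0.2629376   0.012     ]
 [ 0.41870619  0.09268955  0.012     ]] [0.10837426 0.3603248  0.10942398 0.35800815]
```

View pics/crop0.png

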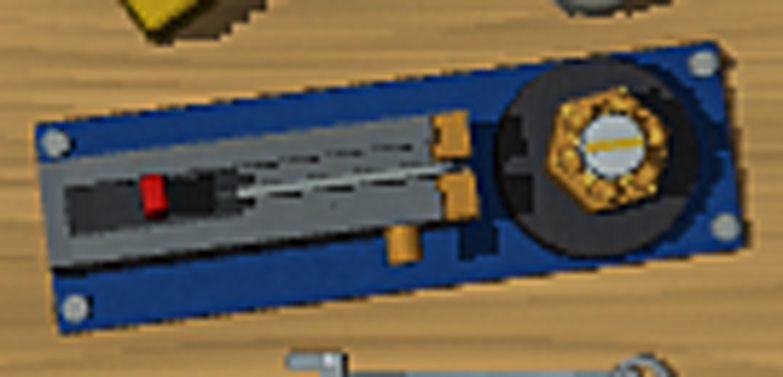

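The close crop shows the red handle at (301,213) on the carriage in the stand's guide, with its rod pointing at the nut. The axle's end with its yellow line is at (380.7,205.2), and the ball boss is on the lower side, as described.

```bash
python3 - <<'E'
from h import *
from scipy.spatial.transform import Rotation as R
c=manip.get_calibration('top')
A=plane(c,[[380.7,205.2]],.1)[0];h=np.array([.479,.0426]);d=h-A[:2];print('axle',A,'dist',np.linalg.norm(d),'ang',np.degrees(np.arctan2(d[1],d[0])))
s=manip.state();r=R.from_quat(s['eef_rot']).as_matrix();print(r.round(3))
w=manip.get_calibration('wrist');E=w['extrinsics'];o=-E[:3,:3].T@E[:3,3];print('cam',w['fx'],w['cx'],w['cy'],w['distortion'],r.T@(o-s['ee_pos']));print((E[:3,:3]@r).round(3))
print('shift to above axle (tool axes)',r.T@(np.array([A[0],A[1],.26])-s['ee_pos']), s['qpos'])
E
```

```text
axle [ 0.50338133 -0.18425691  0.1       ] dist 0.22816333046358545 ang 96.13428800364628
[[ 0.959  0.282 -0.   ]
 [ 0.282 -0.959  0.001]
 [ 0.    -0.001 -1.   ]]
cam 297.1320691695734 320.2903330568826 193.84928307802403 [0.01234902 0.         0.         0.         0.        ] [ 0.08372632 -0.00075056 -0.13093943]
[[-0.001  1.    -0.001]
 [ 0.945  0.001  0.326]
 [ 0.326 -0.001 -0.945]]
shift to above axle (tool axes) [ 0.43100615 -0.20598704 -0.01809682] [-1.28497080e+00  1.26333879e-01 -4.04725990e-02  1.40538256e+00
  3.93792952e-06  1.57079827e+00]
```

Request:
drive_tool:
  increments:
    - [0, 0, 0, 0.05, -0.024, -0.002, 0.085]
    - [0, 0, 0, 0.1, -0.048, -0.004, 0.085]
    - [0, 0, 0, 0.15, -0.072, -0.008, 0.085]
    - [0, 0, 0, 0.2, -0.096, -0.012, 0.085]
    - [0, 0, 0, 0.25, -0.12, -0.018, 0.085]

```text
t: 0.72
ee_pos: [0.3549, -0.3166, 0.26]
eef_rot: [0.99, 0.142, -0.0, -0.0]
force: [1.0, -0.2, -0.0]
finger_gap: 0.0851
gripper_force: 0.0
```

Request:
drive_tool:
  increments:
    - [0, 0, 0, 0.05, -0.024, 0, 0.085]
    - [0, 0, 0, 0.1, -0.048, 0, 0.085]
    - [0, 0, 0, 0.15, -0.072, 0, 0.085]
    - [0, 0, 0, 0.181, -0.086, 0, 0.085]
    - [0, 0, 0, 0.181, -0.086, 0, 0.085]

```text
t: 1.35
ee_pos: [0.5047, -0.1829, 0.2593]
eef_rot: [0.99, 0.144, -0.001, -0.0]
force: [0.4, 0.5, -0.3]
finger_gap: 0.0852
gripper_force: 0.0
```

```bash
python3 - <<'E'
from h import *
s=manip.state();print(s['t'],s['ee_pos'],s['eef_rot'],s['qpos'])
c=manip.get_calibration('wrist');p,d=manip.camera('wrist');np.savez('pics/w1.npz',p=p,d=d,E=c['extrinsics'])
cv2.imwrite('pics/w1.png',p[:,:,::-1]);print(proj(c,[.5034,-.1843,.1]))
E
```

```text
1.35 [ 0.50470612 -0.182877    0.25931602] [ 9.89550007e-01  1.44188279e-01 -5.82490251e-04 -4.29976159e-04] [-3.47738395e-01  1.50545116e-01  2.62473426e-02  1.44793168e+00
  2.07010751e-04  2.50446877e+00]
[[321.84150773 179.88739652]]
```

View pics/w1.png

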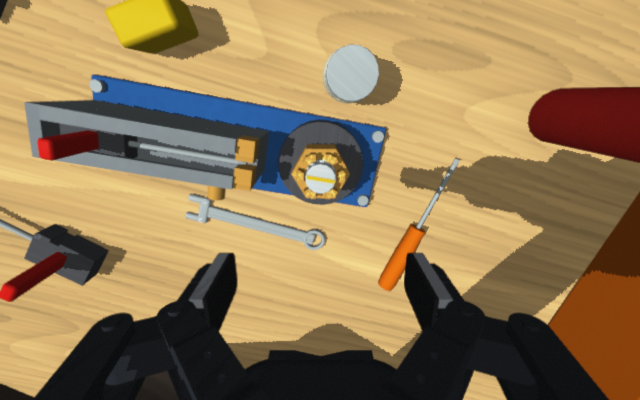

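The wrist view shows the axle's end and yellow line at (320,179), with the nut around it. The rod tip is at about (255,163) in the brass block, and the handle is at (65,145). I'll use depth for the axle, teeth and handle.

```bash
cat >> h.py <<'E'
def cloud(c,d):
    ys,xs=np.nonzero(d>0); o,r=ray(c,np.c_[xs,ys]); P=np.zeros(d.shape+(3,)); P[ys,xs]=o+r*d[ys,xs,None]; return P
def measure(name,p,d,c,guess=(.5034,-.1843)):
    P=cloud(c,d);hsv=cv2.cvtColor(p,cv2.COLOR_RGB2HSV);H,S,V=[hsv[...,i].astype(int) for i in range(3)]
    r=np.linalg.norm(P[...,:2]-guess,axis=2)
    end=(abs(P[...,2]-.1)<.004)&(r<.025)
    m=end.astype(np.uint8);ys,xs=np.nonzero(m);(u,v),rr=cv2.minEnclosingCircle(np.c_[xs,ys].astype(np.float32))
    Q=P[end];A=(Q[:,:2].min(0)+Q[:,:2].max(0))/2
    print('end n',end.sum(),'z',np.median(Q[:,2]),'ctr mean',Q[:,:2].mean(0),'mid',A,'span',np.ptp(Q[:,:2],axis=0))
    A=Q[:,:2].mean(0);yl=end&(S>110);Y=P[yl][:,:2];q=cv2.fitLine(Y.astype(np.float32),cv2.DIST_L2,0,0,0).ravel();print('yellow n',yl.sum(),'ang',np.degrees(np.arctan2(q[1],q[0]))%180,'ctr',Y.mean(0))
    v=P[...,:2]-A;r=np.linalg.norm(v,axis=2);th=np.arctan2(v[...,1],v[...,0])
    def ph(mk): 
        z=np.exp(6j*th[mk]).mean(); return mk.sum(),abs(z),np.degrees(np.angle(z))/6
    t=(abs(P[...,2]-.092)<.003)&(r>.019)&(r<.028);n,a,x=ph(t);print('teeth',n,a,'slot dir mod60',(x+30)%60)
    t=(abs(P[...,2]-.080)<.003)&(r>.0285)&(r<.034);n,a,x=ph(t);print('hexcorners',n,a,'flat dir mod60',(x+30)%60)
    t=(abs(P[...,2]-.080)<.003)&(r>.017)&(r<.0265);n,a,x=ph(t);print('slotfloor',n,a,'slot dir mod60',x%60)
    red=((H<6)|(H>174))&(S>170)&(P[...,2]>.145)&(P[...,2]<.156)&(np.linalg.norm(P[...,:2]-guess,axis=2)<.27)&(abs(P[...,0]-.48)<.04)
    if red.sum(): 
        h=P[red][:,:2];m=(h.min(0)+h.max(0))/2;e=m-A;print('handle',red.sum(),m,np.ptp(h,axis=0),'dist',np.linalg.norm(e),'ang',np.degrees(np.arctan2(e[1],e[0])))
    return P
E
python3 - <<'E'
from h import *
f=np.load('pics/w1.npz');c=manip.get_calibration('wrist');c['extrinsics']=f['E'];p=f['p'];measure('w',p,f['d'],c)
f=np.load('pics/top0.npz');measure('t',f['p'],f['d'],manip.get_calibration('top'))
cv2.imwrite('pics/w1c.png',cv2.resize(p[130:225,265:375,::-1],None,fx=6,fy=6,interpolation=cv2.INTER_CUBIC))
E
```

```text
end n 718 z 0.09927836059810954 ctr mean [ 0.50489457 -0.18227202] mid [ 0.50439995 -0.18252067] span [0.03087874 0.03134378]
yellow n 92 ang 96.8849 ctr [ 0.50373769 -0.1826952 ]
teeth 466 0.5593998672541696 slot dir mod60 16.350084267244604
hexcorners 84 0.8542183390804626 flat dir mod60 16.355737938877894
slotfloor 457 0.4303198134623648 slot dir mod60 16.383991672039546
handle 328 [0.47842333 0.04210217] [0.01698732 0.01201235] dist 0.2259303128336439 ang 96.72854396654749
end n 84 z 0.1003131363930807 ctr mean [ 0.50432172 -0.18333521] mid [ 0.50564855 -0.18280358] span [0.04336619 0.04651465]
yellow n 26 ang 61.691 ctr [ 0.50563805 -0.18537285]
teeth 45 0.4010555685536447 slot dir mod60 12.997970443532768
hexcorners 10 0.8573667806673697 flat dir mod60 15.583423783150506
slotfloor 27 0.5465456082345667 slot dir mod60 14.03586547649919
handle 27 [0.47876928 0.04245035] [0.01675241 0.01098287] dist 0.22722686197025896 ang 96.456764342166
```

View pics/w1c.png

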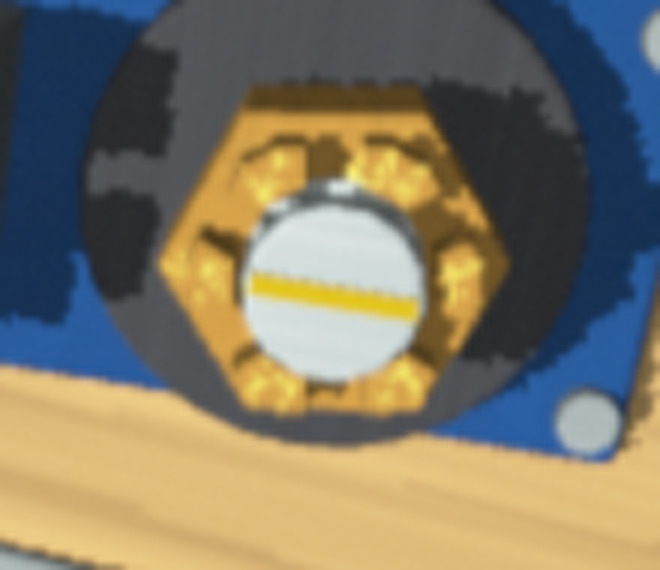

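The axle is at (0.504, -0.183) and the stand's x axis points at 96.8°. The handle is 226 mm away, within the 220 to 232 mm given. The slots lie at 16.35° mod 60, so the nut must turn 39.6° clockwise (about -0.69 rad, in range). I'll grip the flats after turning -29.8° about tool z, going down to TCP z of about 0.059.

Request:
drive_tool:
  increments:
    - [0, 0, -10, 0, 0, 0.03, 0.085]
    - [0, 0, -20, 0, 0, 0.06, 0.085]
    - [0, 0, -29.8, 0, 0, 0.09, 0.085]
    - [0, 0, -29.8, 0, 0, 0.11, 0.085]
    - [0, 0, -29.8, 0, 0, 0.11, 0.085]

```text
t: 2.02
ee_pos: [0.5015, -0.185, 0.1489]
eef_rot: [0.92, 0.391, -0.001, -0.001]
force: [-0.8, -0.5, -0.3]
finger_gap: 0.0848
gripper_force: 0.0
```

Request:
drive_tool:
  increments:
    - [0, 0, 0, 0, 0, 0.025, 0.085]
    - [0, 0, 0, 0, 0, 0.05, 0.085]
    - [0, 0, 0, 0, 0, 0.075, 0.085]
    - [0, 0, 0, 0, 0, 0.09, 0.085]
    - [0, 0, 0, 0, 0, 0.09, 0.085]

```text
t: 2.65
ee_pos: [0.5029, -0.1847, 0.0601]
eef_rot: [0.92, 0.392, -0.0, -0.0]
force: [0.5, 0.7, -0.1]
finger_gap: 0.0848
gripper_force: 0.0
```

Request:
drive_tool:
  increments:
    - [0, 0, 0, 0, 0, 0, 0.05]
    - [0, 0, 0, 0, 0, 0, 0.05]
    - [0, 0, 0, 0, 0, 0, 0.05]
    - [0, 0, 0, 0, 0, 0, 0.05]
    - [0, 0, 0, 0, 0, 0, 0.05]
  grip_force: 40

```text
t: 3.28
ee_pos: [0.5031, -0.1838, 0.0616]
eef_rot: [0.92, 0.392, 0.0, -0.001]
force: [-3.7, 4.5, 5.6]
finger_gap: 0.0545
gripper_force: 45.3
```

```bash
python3 - <<'E'
from h import *
s=manip.state();print({k:np.round(s[k],4) for k in s});x=s['eef_rot'];print(np.degrees(2*np.arctan2(x[1],x[0])))
E
```

```text
{'t': np.float64(3.275), 'qpos': array([-3.5090e-01,  2.0810e-01, -3.4450e-01,  1.0184e+00,  1.3000e-03,
        1.9843e+00]), 'qvel': array([-0.0011, -0.0014, -0.0005, -0.0004, -0.0009, -0.0009]), 'tau': array([-1.01030e+00, -4.34178e+01,  3.31131e+01, -2.30740e+00,
       -6.13800e-01,  4.29000e-02]), 'ee_pos': array([ 0.5031, -0.1838,  0.0616]), 'eef_rot': array([ 9.198e-01,  3.924e-01,  4.000e-04, -5.000e-04]), 'force': array([-3.7234,  4.4732,  5.6221]), 'moment': array([ 8.667e-01,  9.678e-01, -9.000e-04]), 'gripper_force': np.float64(45.2803), 'finger_gap': np.float64(0.0545)}
46.20537433743941
```

Request:
drive_tool:
  increments:
    - [0, 0, 8, 0, -0.001, 0, 0.05]
    - [0, 0, 16, 0, -0.001, 0, 0.05]
    - [0, 0, 24, 0, -0.001, 0, 0.05]
    - [0, 0, 31, 0, -0.001, 0, 0.05]
    - [0, 0, 35, 0, -0.001, 0, 0.05]

```text
t: 3.9
ee_pos: [0.5027, -0.183, 0.0617]
eef_rot: [0.995, 0.097, 0.0, -0.001]
force: [-3.1, 4.9, 6.6]
finger_gap: 0.0543
gripper_force: 45.2
```

Request:
drive_tool:
  increments:
    - [0, 0, 2, 0, 0, 0, 0.05]
    - [0, 0, 4, 0, 0, 0, 0.05]
    - [0, 0, 4, 0, 0, 0, 0.05]
    - [0, 0, 4, 0, 0, 0, 0.05]

```text
t: 4.4
ee_pos: [0.5027, -0.1829, 0.0616]
eef_rot: [0.998, 0.063, 0.0, -0.001]
force: [-4.4, 5.0, 5.7]
finger_gap: 0.0544
gripper_force: 45.2
```

```bash
python3 - <<'E'
from h import *
s=manip.state();x=s['eef_rot'];print(s['ee_pos'],s['force'],s['moment'],s['qpos'],x,np.degrees(2*np.arctan2(x[1],x[0])))
c=manip.get_calibration('wrist');p,d=manip.camera('wrist');measure('w',p,d,c)
E
```

```text
[ 0.50268736 -0.1828794   0.061634  ] [-4.41365937  5.00966788  5.72484142] [ 0.91464063  0.59125909 -0.31374522] [-3.49919370e-01  2.06536127e-01 -3.46481968e-01  1.01766635e+00
  1.88169169e-03  2.66635609e+00] [ 9.98037146e-01  6.26176315e-02  4.28497808e-04 -8.39469705e-04] 7.180152626404116
end n 4422 z 0.09937651575958285 ctr mean [ 0.50591126 -0.18191497] mid [ 0.50412275 -0.18210602] span [0.03237228 0.03122881]
yellow n 673 ang 96.402664 ctr [ 0.50388641 -0.18217228]
teeth 2626 0.4186242989384193 slot dir mod60 37.20263669471481
hexcorners 484 0.4583720561355258 flat dir mod60 37.146177175090145
slotfloor 2093 0.031168555430221047 slot dir mod60 39.30842825919987
```

Request:
drive_tool:
  increments:
    - [0, 0, 0.5, 0, 0, 0, 0.05]
    - [0, 0, 0.5, 0, 0, 0, 0.05]
    - [0, 0, 0.5, 0, 0, 0, 0.07]
    - [0, 0, 0.5, 0, 0, 0, 0.07]
    - [0, 0, 0.5, 0, 0, 0, 0.07]

```text
t: 5.08
ee_pos: [0.5029, -0.184, 0.0605]
eef_rot: [0.998, 0.058, 0.0, 0.0]
force: [-0.5, -0.1, 0.4]
finger_gap: 0.07
gripper_force: 0.0
```

Request:
drive_tool:
  increments:
    - [0, 0, 0, 0, 0, -0.03, 0.07]
    - [0, 0, 0, 0, 0, -0.06, 0.07]
    - [0, 0, 0, 0, 0, -0.1, 0.07]
    - [0, 0, 0, 0, 0, -0.14, 0.05]
    - [0, 0, 0, 0, 0, -0.14, 0.05]

```text
t: 5.7
ee_pos: [0.5044, -0.1845, 0.2038]
eef_rot: [0.998, 0.058, 0.003, 0.001]
force: [-0.3, 0.7, 0.0]
finger_gap: 0.0498
gripper_force: 0.0
```

```bash
python3 - <<'E'
from h import *
s=manip.state();x=s['eef_rot'];print(s['ee_pos'],s['force'],s['qpos'],x,np.degrees(2*np.arctan2(x[1],x[0])))
c=manip.get_calibration('wrist');p,d=manip.camera('wrist');measure('w',p,d,c)
cv2.imwrite('pics/w2.png',p[...,::-1])
E
```

```text
[ 0.50441425 -0.18453975  0.2038145 ] [-0.28191699  0.68429117  0.04198587] [-3.50690951e-01  1.45894565e-01 -1.00380005e-01  1.31826317e+00
 -6.30889395e-05  2.67454196e+00] [0.99830315 0.05814667 0.0028588  0.00127307] 6.666911000419578
end n 1026 z 0.0992433939233431 ctr mean [ 0.50509943 -0.18236504] mid [ 0.50455875 -0.18255341] span [0.03082618 0.03087185]
yellow n 168 ang 96.634995 ctr [ 0.50365153 -0.18228247]
teeth 664 0.5461663178128152 slot dir mod60 37.064136432679724
hexcorners 100 0.8214680675491525 flat dir mod60 36.7223930588885
slotfloor 611 0.38541790286028094 slot dir mod60 36.98567045248063
```

View pics/w2.png

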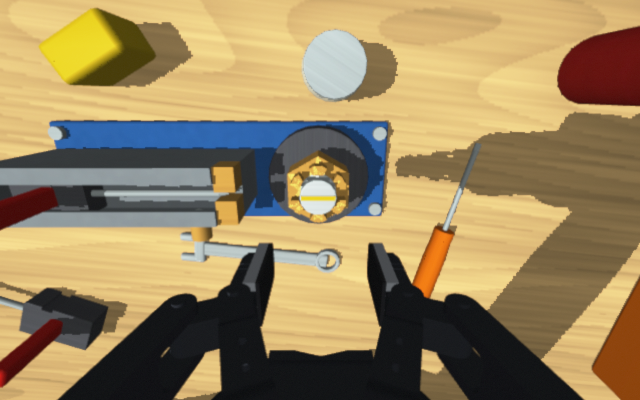

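The nut is aligned: its slot is at 96.7 to 97.1°, against 96.7° for the yellow line and the guide. The picture shows a clear view through the slot, level with the yellow line at (318,197). Next is the handle.

Request:
drive_tool:
  increments:
    - [0, 0, 0, 0, -0.05, 0, 0.06]
    - [0, 0, 0, 0, -0.1, 0, 0.06]
    - [0, 0, 0, 0, -0.15, 0, 0.06]
    - [0, 0, 0, 0, -0.2, 0, 0.06]
    - [0, 0, 0, 0, -0.228, 0, 0.06]

```text
t: 6.38
ee_pos: [0.4751, 0.0445, 0.1989]
eef_rot: [0.998, 0.059, -0.001, -0.0]
force: [0.5, -0.0, -0.1]
finger_gap: 0.06
gripper_force: 0.0
```

Request:
drive_tool:
  increments:
    - [0, 0, 0, 0, 0, 0, 0.06]
    - [0, 0, 0, 0, 0, 0, 0.06]

```text
t: 6.62
ee_pos: [0.4759, 0.0422, 0.1995]
eef_rot: [0.998, 0.058, -0.001, 0.0]
force: [-0.7, -0.5, 0.3]
finger_gap: 0.0599
gripper_force: 0.0
```

```bash
python3 - <<'E'
from h import *
from scipy.spatial.transform import Rotation as R
s=manip.state();r=R.from_quat(s['eef_rot']).as_matrix();print(s['ee_pos'],s['eef_rot'],s['qpos'])
c=manip.get_calibration('wrist');p,d=manip.camera('wrist');P=cloud(c,d);hsv=cv2.cvtColor(p,cv2.COLOR_RGB2HSV);H,S=hsv[...,0],hsv[...,1]
m=((H<6)|(H>174))&(S>170)&(P[...,2]>.147)&(P[...,2]<.154)&(abs(P[...,0]-.478)<.05)&(abs(P[...,1]-.042)<.05)
t=(P[m]-s['ee_pos'])@r;print(m.sum(),'tool frame mid',(t.min(0)+t.max(0))/2,np.ptp(t,axis=0))
E
```

```text
[0.47594741 0.04216988 0.19945426] [ 9.98302853e-01  5.82316467e-02 -6.66587540e-04  2.09695382e-04] [ 8.85967324e-02  4.13802276e-02 -2.25774615e-01  1.30498677e+00
 -3.78765954e-04  3.11366040e+00]
343 tool frame mid [ 0.00255395 -0.00099181  0.05048372] [0.01635511 0.01009908 0.00389128]
```

Request:
drive_tool:
  increments:
    - [0, 0, 0, 0.0025, -0.001, 0.02, 0.06]
    - [0, 0, 0, 0.0025, -0.001, 0.045, 0.06]
    - [0, 0, 0, 0.0025, -0.001, 0.07, 0.06]
    - [0, 0, 0, 0.0025, -0.001, 0.077, 0.06]
    - [0, 0, 0, 0.0025, -0.001, 0.077, 0.04]

```text
t: 7.3
ee_pos: [0.4785, 0.0432, 0.1232]
eef_rot: [0.998, 0.058, -0.0, 0.0]
force: [-1.1, -1.1, 0.0]
finger_gap: 0.043
gripper_force: 0.0
```

Request:
drive_tool:
  increments:
    - [0, 0, 0, 0, 0, 0, 0.02]
    - [0, 0, 0, 0, 0, 0, 0.008]
    - [0, 0, 0, 0, 0, 0, 0.008]
    - [0, 0, 0, 0, 0, 0, 0.008]
    - [0, 0, 0, 0, 0, 0, 0.008]
  grip_force: 30

```text
t: 7.92
ee_pos: [0.4793, 0.0438, 0.1243]
eef_rot: [0.998, 0.058, 0.001, 0.0]
force: [0.1, -2.0, 6.2]
finger_gap: 0.0118
gripper_force: 35.1
```

```bash
python3 - <<'E'
from h import *
s=manip.state();x=s['eef_rot'];print(s['ee_pos'],s['force'],s['qpos'][5],s['finger_gap'],np.degrees(2*np.arctan2(x[1],x[0])))
e=s['ee_pos'][:2]-[.5042,-.1826];print(np.linalg.norm(e),np.degrees(np.arctan2(e[1],e[0])))
E
```

```text
[0.47932005 0.04378942 0.12432282] [ 0.12619374 -2.04073704  6.16646772] 3.1165130488951274 0.01175102773678209 6.674693707086003
0.22775245876421527 96.27157513289632
```

Request:
drive_tool:
  increments:
    - [0, 0, 0, 0, 0.015, 0, 0.008]
    - [0, 0, 0, 0, 0.03, 0, 0.008]
    - [0, 0, 0, 0, 0.045, 0, 0.008]
    - [0, 0, 0, 0, 0.06, 0, 0.008]
    - [0, 0, 0, 0, 0.075, 0, 0.008]

```text
t: 8.55
ee_pos: [0.488, -0.0302, 0.1243]
eef_rot: [0.998, 0.059, 0.001, -0.001]
force: [-0.2, 3.1, 5.6]
finger_gap: 0.0117
gripper_force: 35.1
```

```bash
python3 - <<'E'
from h import *
s=manip.state();x=s['eef_rot'];print(s['ee_pos'],s['force'],s['moment'],s['qpos'][5],s['finger_gap'],np.degrees(2*np.arctan2(x[1],x[0])))
e=s['ee_pos'][:2]-[.5042,-.1826];print(np.linalg.norm(e),np.degrees(np.arctan2(e[1],e[0])))
c=manip.get_calibration('wrist');p,d=manip.camera('wrist');cv2.imwrite('pics/w3.png',p[...,::-1])
E
```

```text
[ 0.48802354 -0.03023739  0.12429581] [-0.20533127  3.06683471  5.64771913] [ 0.49636706  0.05221427 -0.03288479] 2.9613595008635176 0.011711286397010995 6.717129186254302
0.15321893486753624 96.06043626226112
```

View pics/w3.png

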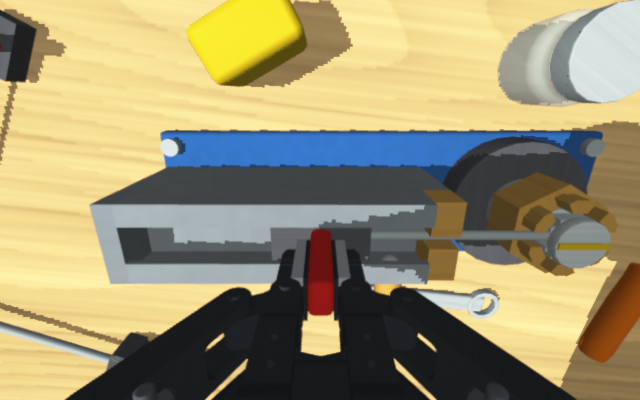

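The rod has entered the slot and is at the axle, around (545,235). The handle, at (320,265), is held squarely. I'll go on more slowly and watch the force.

Request:
drive_tool:
  increments:
    - [0, 0, 0, 0, 0.006, 0, 0.008]
    - [0, 0, 0, 0, 0.012, 0, 0.008]
    - [0, 0, 0, 0, 0.018, 0, 0.008]
    - [0, 0, 0, 0, 0.024, 0, 0.008]
    - [0, 0, 0, 0, 0.03, 0, 0.008]
  grip_force: 40

```text
t: 9.22
ee_pos: [0.4918, -0.0587, 0.1244]
eef_rot: [0.998, 0.059, 0.002, -0.002]
force: [1.0, 1.1, 3.1]
finger_gap: 0.0115
gripper_force: 39.4
```

Request:
drive_tool:
  increments:
    - [0, 0, 0, 0, 0.002, 0, 0.008]
    - [0, 0, 0, 0, 0.004, 0, 0.008]
    - [0, 0, 0, 0, 0.006, 0, 0.008]
    - [0, 0, 0, 0, 0.006, 0, 0.008]

```text
t: 9.72
ee_pos: [0.4922, -0.0653, 0.1243]
eef_rot: [0.998, 0.059, 0.001, -0.001]
force: [0.3, 4.6, 8.8]
finger_gap: 0.0115
gripper_force: 40.2
```

Request:
drive_tool:
  increments:
    - [0, 0, 0, 0, 0.0015, 0, 0.008]
    - [0, 0, 0, 0, 0.003, 0, 0.008]
    - [0, 0, 0, 0, 0.003, 0, 0.008]

```text
t: 10.1
ee_pos: [0.4923, -0.0657, 0.1246]
eef_rot: [0.998, 0.059, 0.001, -0.004]
force: [-1.8, 15.2, 10.2]
finger_gap: 0.0116
gripper_force: 40.9
```

The stop is confirmed: a 3 mm command moved it only 0.4 mm, at 15 N, 118 mm from the axle. I'll unload, let go and rise.

Request:
drive_tool:
  increments:
    - [0, 0, 0, 0, -0.002, 0, 0.008]
    - [0, 0, 0, 0, -0.002, 0, 0.04]
    - [0, 0, 0, 0, -0.002, 0, 0.05]
    - [0, 0, 0, 0, -0.002, 0, 0.05]

```text
t: 10.6
ee_pos: [0.4914, -0.0676, 0.1229]
eef_rot: [0.998, 0.058, -0.0, 0.0]
force: [-0.2, 0.0, 0.1]
finger_gap: 0.0498
gripper_force: 0.0
```

Request:
drive_tool:
  increments:
    - [0, 0, 0, 0, 0, -0.03, 0.05]
    - [0, 0, 0, 0, 0, -0.06, 0.05]
    - [0, 0, 0, 0, 0, -0.1, 0.05]
    - [0, 0, 0, 0, 0, -0.12, 0.05]
    - [0, 0, 0, 0, 0, -0.12, 0.05]

```text
t: 11.22
ee_pos: [0.4924, -0.0677, 0.2446]
eef_rot: [0.998, 0.058, 0.001, 0.0]
force: [0.1, 0.3, 0.1]
finger_gap: 0.0498
gripper_force: 0.0
```

```bash
python3 - <<'E'
from h import *
s=manip.state();print(s['t'],s['ee_pos'],s['force'],s['finger_gap'])
c=manip.get_calibration('wrist');p,d=manip.camera('wrist');measure('w',p,d,c);cv2.imwrite('pics/w4.png',p[...,::-1])
E
```

```text
11.225 [ 0.49237603 -0.06766574  0.24456116] [0.07385527 0.34111427 0.14152867] 0.049765541728381386
end n 798 z 0.09944553928817548 ctr mean [ 0.50472686 -0.18128439] mid [ 0.504155   -0.18147051] span [0.03096648 0.03044533]
yellow n 90 ang 96.66454 ctr [ 0.50369623 -0.18244179]
teeth 533 0.4864988922103433 slot dir mod60 36.98788961353697
hexcorners 78 0.7840962130699949 flat dir mod60 36.42617262889985
slotfloor 377 0.1492814204043195 slot dir mod60 31.470725688984555
handle 264 [ 0.49118426 -0.06450985] [0.01732382 0.01191155] dist 0.11755719585034272 ang 96.61516600636793
```

View pics/w4.png

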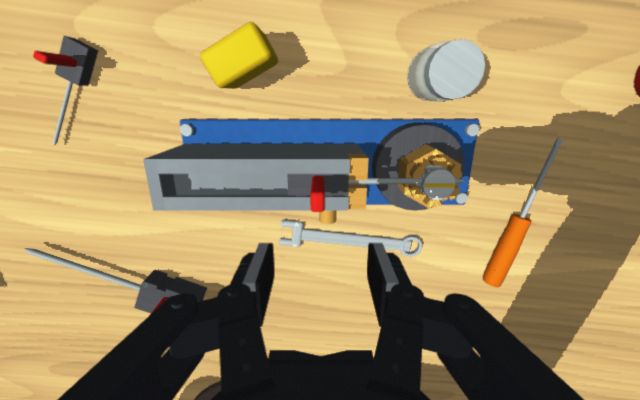

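The carriage rests against the brass block, with the handle at (318,195) measured 117.6 mm from the axle. The rod passes through the slot, the nut is in line, and the other things haven't moved. I'll hand it in.

```bash
python3 -c "
from bench import manip
print(manip.sign_off())"
```

```text
the job is handed in; nothing more can be done
None
```

The job is handed in (no verdict was returned): the nut was tightened about 40° to the next slot, the lock pin was pushed home against its stop and released, and the other things on the bench were left where they were.

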